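Wedge the rocking chest steady

ROBOT

A 6-joint arm with a two-finger parallel gripper is mounted at the origin on the work surface. World frame = base frame: x ahead of the robot, y to its left, z up, the work surface at z = 0. Lengths are in m, angles in rad, forces in N, time in s.
With the tool pointing down it reaches from about 0.35 to 0.975 m from the base axis. Payload 4.9 kg.
Tool frame: the origin (TCP) lies midway between the tips of the shut fingers; the grasp point (between the pads) lies 19 mm behind it (manip.pinch_z is the distance from the TCP to the grasp point, in m); z points along the fingers, y is the direction in which the jaws open and shut (so a half turn about z gives the same grasp; the last joint's range is limited). The gripper opens to 85 mm and grips with 20 to 120 N. Pads are 22 mm wide; open, the fingers measure 114 mm over their backs; the gripper's body (76 mm by 85 mm) begins 54 mm behind the grasp point. The pads swing forward as they close: fully open they stand 13 mm farther back than shut.
Start: joints at [-1.439, 0.053, 1.613, -0, 1.476, -0.119], TCP at [0.155, -0.605, 0.231] pointing down, gripper open.
Joint ranges: [-3.01, 3.01], [-1.01, 2.22], [0.06, 2.58], [-1.02, 4.17], [0.09, 2.62], [-3.14, 3.14]. Speed limits (rad/s): [2.57, 2.57, 3.14, 3.14, 3.14, 3.14].

INTERFACE

Orientations are given as a unit quaternion [w, x, y, z].
In Python, from plant import manip gives the robot as it stands.
- The arm moves only by the tool drive_tool, never from a script. Its argument "commands" is text: rows parted by semicolons, each of 5 numbers parted by spaces: the finger opening in mm, from 0 to 85.4, then the shift along the tool's x, y, z in units of 30 mm (1.0 is 30 mm), then the turn about the tool's z in degrees. A call has exactly 8 rows; each row shifts and turns the commanded pose from where the row before left it, along the tool's axes as they then stand; what a row does not reach is not made up. A row lasts 1/8 s, in which the tool goes at most 62.5 mm and 10.7 degrees, less where a joint would pass 70% of its speed; a pose out of reach is approached as far as the arm can. A call is refused whole if a number of a shift passes 1 or a number of a turn 10.7, either way. A call with a gripper value outside its range is refused whole. The fingers move at their own pace and stop on an object; the grip force is fixed at half the most. Time passes only in rows, so rows that do not move let the fingers close, or fill a call up. It gives the time, the measured TCP pose, the force and the opening at its end, in the units of the state.
- manip.state(): the state, without advancing time (a new reading comes with each control period).
- manip.grab_frame(name): name is "scene" or "side" or "wrist"; returns the picture (384x512x3 uint8, red, green, blue); there is no depth.
- manip.camera_params(name): a dict with "fx", "fy", "cx", "cy" (pixels), "xyz" and "orientation" of the camera in the world. Camera axes: x right, y down, z forward; pixel columns grow to the right and rows downward; lengths in m; the calibration is good to about 2 mm. A picture is of the moment at which its call begins: read the wrist's pose just before it. camera_params takes no time and is no camera call; for the wrist camera it gives the pose at the moment of the call.
- manip.job_done(): hands the job in, once; it reports no verdict.
The state is a dict: "time": time; "joint_pos": joint angles; "joint_vel": joint speeds; "joint_efforts": joint torques, N m; "tool_pos": TCP position; "tool_rot": TCP orientation; "contact_force": force on the tool from outside, world axes, zero at the start; "ft_torque": the same for the moment, N m; "gripper_width": opening from 0.0 (shut) to 1.0 (fully open).
Only numpy, scipy, OpenCV 4.12 (cv2) and the standard library are available. Lean on these libraries where they do the work, as an engineer would, in place of code of your own. Each camera call takes 0.05 s, during which the arm holds its last target. There are 200 camera calls.

TASK

The small wooden chest rocks because its far-left foot is too short. Press down on its lid right above that foot to feel it rock, then push the loose wooden wedge, thin edge first, under that foot until it is snug, and press firmly on the same spot again for a moment to prove that the corner no longer gives; if it still gives, push the wedge further and test again. Only press and push: pick nothing up, neither shove the chest along the bench nor jack it out of level, leave the other things alone, and finish clear of everything.

Things in the scene. Friction and masses are not known exactly. Their poses are not given: they have to be found in the camera images.
- chest: closed wooden chest, 240 x 240 mm, flat lid 88 mm above the bench with two dark stripes, loose on four ball feet (radius 15 mm, centres 105 mm from its middle along x and y); underside 18 mm up; about 2.2 kg, stands level on three good feet; slides only when pushed with some 10 N. Origin: its middle at bench height, z up; the short foot is at its +x +y corner (far side, robot's left)
- corner_top (a point): point on the lid's top face right above the short foot, where the chest is pressed: 88 mm above the bench when level. The chest is heavier towards the opposite corner, so about 3 N down here tips it; without the wedge the point then drops 8 mm, to 80 mm
- short_foot (a point): the lowest point of the short bun foot, 8 mm above the bench when the chest stands level
- wedge: loose wooden wedge flat on the bench left of the chest: 130 mm long, 50 wide, 2 mm thick at the thin edge rising evenly to 20 mm at the upright back; 80 g. Origin: middle of its underside; x points to the thin edge (65 mm ahead; back 65 mm behind). Slides with under 1 N; snug with the foot's centre about 42 mm in from the thin edge, then the push rises to about 4 N as the chest lifts; stays put
- offcut: bystander: a short rectangular offcut of pale wood, 35 x 90 x 22 mm, flat on all sides (not the wedge); origin under its middle
- dowel: bystander: a short round dowel, 22 mm thick, 100 mm long, lying; origin under its middle
- driver: bystander: a screwdriver lying near the robot on its left; origin under its middle
- glue: bystander: an upright yellow glue bottle, 56 mm across, 170 mm tall; origin under its middle
- board1: bystander: a finished dark cutting board, 260 x 170 x 28 mm, under board2; origin under its middle
- board2: bystander: a pale cutting board of the same size on top of board1; origin under its middle
- mallet: bystander: a hammer lying to the left; origin under its middle
Not all that is in view belongs to the job. What is shaped like the wedge but pink is not meant.

How it is judged:
By the outcome, as a careful person would: the job done as asked, in the order asked, and still so for the second after the job is handed in, with the robot touching nothing.
It also fails if it takes over 56 s, if anything falls off the work surface, if the arm or the gripper's body presses on something with over 40 N, if the wrist force passes 120 N, or if a joint passes its speed limit or range.

## Working session

There is one attempt and no reset: what is moved stays moved. The work goes in short steps, Python scripts to look and compute and a tool call to move; the robot and the scene stay as the last step left them, time stands still between calls to the robot, and variables do not carry over. Pictures are saved under pics/ and viewed, about 8 in all and at most 12, crops included, and the job is handed in when it is done.

Besides the shell and the picture viewer there is one more tool, called after ">>>" by a JSON object that holds its "op" and its "data", one argument or row to a line. drive_tool: Moves the arm, as the interface text tells. Its arguments: {"type":"object","properties":{"commands":{"type":"string"}},"required":["commands"]}

```bash
mkdir -p pics; ls
python3 - <<'E'
from plant import manip
import cv2
s=manip.state()
for k in ["time","tool_pos","tool_rot","contact_force","gripper_width"]: print(k,s[k])
a=[]
for n in ["scene","side"]:
    im=manip.grab_frame(n); cv2.imwrite(f"pics/{n}0.png",im[:,:,::-1]); p=manip.camera_params(n); print(n,p)
E
```

```text
pics
time 0.0
tool_pos [ 0.15503979 -0.60481684  0.23005836]
tool_rot [-1.03285039e-03  9.92147859e-01  1.25066219e-01  1.48973890e-05]
contact_force [-0.09486896  0.02820243 -0.17122546]
gripper_width 0.9979785751662502
scene {'fx': 382.15580340485445, 'fy': 382.15580340485445, 'cx': 258.7879510614351, 'cy': 189.14193106506755, 'xyz': array([ 1.19801452, -0.33310129,  0.83480561]), 'orientation': array([-0.32739952,  0.79746096,  0.46508272, -0.20140417])}
side {'fx': 401.7164838649674, 'fy': 401.7164838649674, 'cx': 256.24967772528976, 'cy': 187.04106313856303, 'xyz': array([0.31632297, 0.78067508, 0.84839077]), 'orientation': array([ 0.05035672, -0.12852466,  0.90990228, -0.39118213])}
```

View pics/scene0.png

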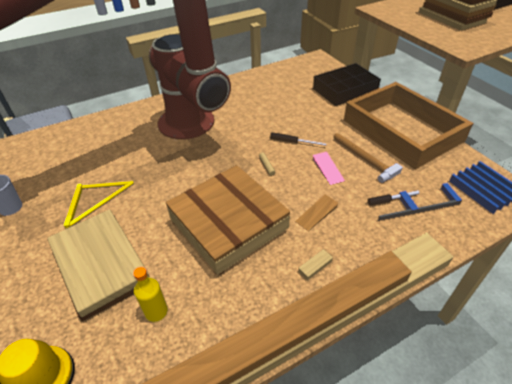

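View pics/side0.png

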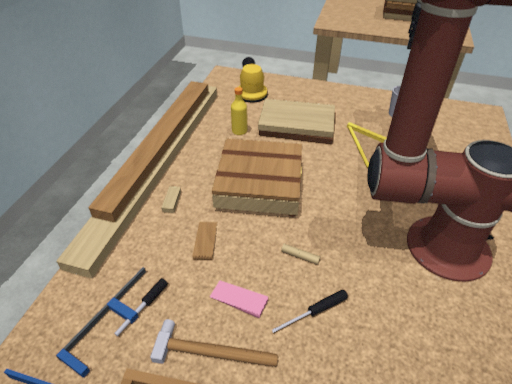

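The two views show the chest (scene ~(228,215), side ~(258,175)). Wedge candidates are the brown block (scene (317,212), side (205,240)), the pink one (scene (328,167)) and the pale offcut (scene (316,264)). Brown wood fits the wedge; pink is excluded and the offcut is pale and flat. I'll confirm this in an enlarged crop.

```bash
cat > h.py <<'E'
import numpy as np, cv2
from scipy.spatial.transform import Rotation as R
from plant import manip
def rot(q): return R.from_quat([q[1],q[2],q[3],q[0]]).as_matrix()
def ray(p,uv,z):
    d=rot(p["orientation"])@np.array([(uv[0]-p["cx"])/p["fx"],(uv[1]-p["cy"])/p["fy"],1]); o=np.array(p["xyz"])
    return o+d*(z-o[2])/d[2]
def proj(p,X):
    c=rot(p["orientation"]).T@(np.array(X)-p["xyz"]); return c[0]/c[2]*p["fx"]+p["cx"],c[1]/c[2]*p["fy"]+p["cy"]
E
python3 - <<'E'
import cv2,numpy as np
a=cv2.imread("pics/scene0.png")[155:285,160:350]; b=cv2.imread("pics/side0.png")[130:270,155:325]
a=cv2.resize(a,None,fx=4,fy=4,interpolation=cv2.INTER_CUBIC); b=cv2.resize(b,None,fx=4,fy=4,interpolation=cv2.INTER_CUBIC)
cv2.imwrite("pics/c1.png",a);cv2.imwrite("pics/c2.png",b)
E
```

```text
(no output)
```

View pics/c1.png

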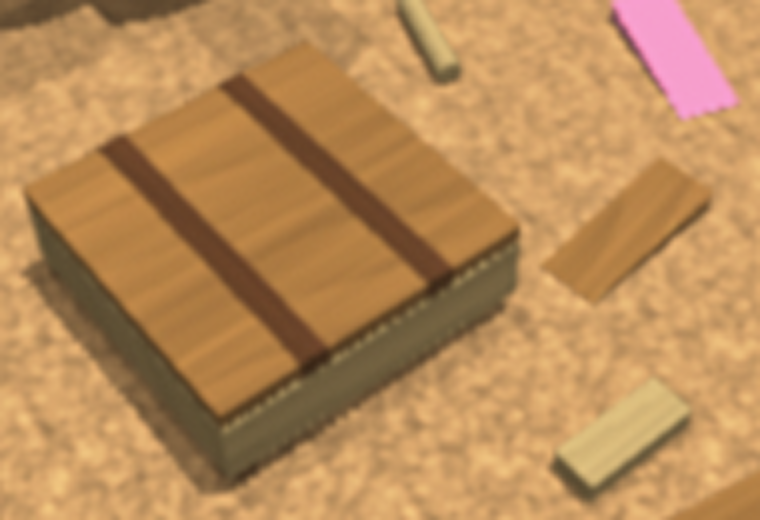

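View pics/c2.png

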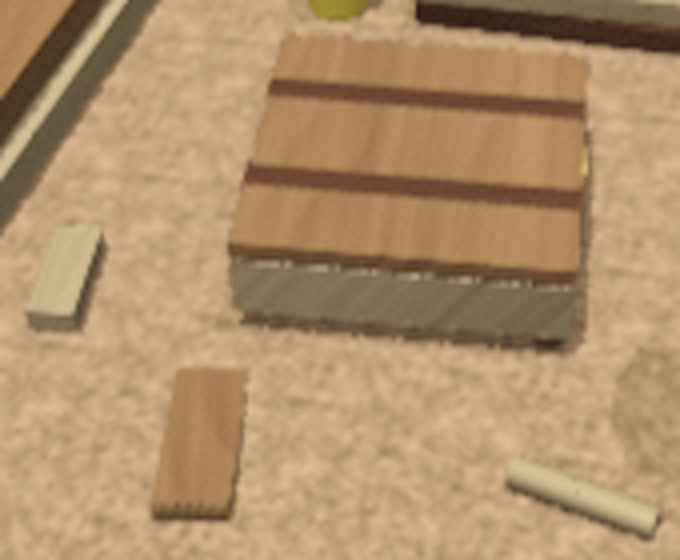

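The crops confirm the brown block tapers to a thin edge toward the chest (scene crop (545,265)-(597,300)), with the tall back away from it. The chest lid corners are clear in both views.

Run:
```python
from h import *
P={n:manip.camera_params(n) for n in("scene","side")}
def o(n,x,y):
    u0,v0={"scene":(160,155),"side":(155,130)}[n]; return (u0+(x+.5)/4-.5, v0+(y+.5)/4-.5)
def pr(n,l,pts,z):
    for q in pts: print(n,l,q,np.round(ray(P[n],o(n,*q),z)[:2],4))
pr("scene","lid",[(305,40),(520,230),(222,416),(25,190)],.088)
pr("side","lid",[(586,58),(578,278),(230,248),(283,36)],.088)
pr("scene","thin",[(545,265),(597,300)],.002); pr("scene","back",[(660,157),(712,195)],.02)
pr("side","thin",[(180,368),(247,370)],.002); pr("side","back",[(152,507),(232,509)],.02); pr("side","backbot",[(152,517),(232,519)],.0)
pr("scene","offcut",[(555,458),(590,483),(690,408),(655,377)],.022)
pr("scene","dowel",[(430,40)],.011);pr("scene","pink",[(686,118),(738,102)],.01)
# automatic: mask of lid (scene) & wedge
for n in P:
    im=cv2.imread(f"pics/{n}0.png"); 
    h=cv2.cvtColor(im,cv2.COLOR_BGR2HSV); 
    for l,q in (("lid",(300,200)),("wedge",(630,230))) if n=="scene" else (("lid",(420,150)),("wedge",(200,440))):
        u,v=map(int,o(n,*q)); print(n,l,h[v,u])
    u,v=map(int,o(n,*((540,330) if n=="scene" else (300,440)))); print("bench",h[v:v+3,u:u+3].reshape(-1,3).tolist())
```

```text
scene lid (305, 40) [0.4103 0.0132]
scene lid (520, 230) [0.6494 0.0501]
scene lid (222, 416) [ 0.6857 -0.1797]
scene lid (25, 190) [ 0.4525 -0.2193]
side lid (586, 58) [ 0.4478 -0.2159]
side lid (578, 278) [0.406  0.0219]
side lid (230, 248) [0.6383 0.0603]
side lid (283, 36) [ 0.6819 -0.1759]
scene thin (545, 265) [0.6233 0.0918]
scene thin (597, 300) [0.6682 0.1057]
scene back (660, 157) [0.59   0.2141]
scene back (712, 195) [0.6402 0.2238]
side thin (180, 368) [0.6661 0.1019]
side thin (247, 370) [0.6206 0.0905]
side back (152, 507) [0.6323 0.2305]
side back (232, 509) [0.5832 0.2178]
side backbot (152, 517) [0.6368 0.2245]
side backbot (232, 519) [0.5869 0.2116]
scene offcut (555, 458) [0.7722 0.0011]
scene offcut (590, 483) [0.7979 0.0098]
scene offcut (690, 408) [0.7836 0.0964]
scene offcut (655, 377) [0.7527 0.0914]
scene dowel (430, 40) [0.3805 0.1374]
scene pink (686, 118) [0.5582 0.2632]
scene pink (738, 102) [0.564  0.3089]
scene lid [ 16 158 177]
scene wedge [ 16 156 191]
bench [[16, 128, 203], [16, 129, 222], [17, 125, 226], [16, 128, 201], [16, 126, 224], [17, 124, 230], [16, 127, 200], [16, 127, 218], [16, 126, 223]]
side lid [ 16 123 174]
side wedge [ 16 124 179]
bench [[16, 97, 186], [16, 94, 189], [16, 95, 199], [16, 95, 194], [16, 92, 194], [16, 93, 198], [16, 94, 198], [16, 93, 200], [17, 90, 203]]
```

Averaging the two views:
- **Chest:** middle ≈ (0.547, -0.081), yaw ≈ 9.6°, sides 0.236–0.239 m (expected 0.240).
- **Short foot and press point:** ≈ (0.632, 0.040).
- **Wedge:** length ≈ 0.128 m, heading ≈ -75°, thin-edge middle (0.645, 0.098), back middle (0.612, 0.222).

I'll move to the press point first, with the fingers shut.

>>> {"op": "drive_tool", "data": {
  "commands": "0 1 -0.8 0 0;0 1 -0.8 0 0;0 1 -0.8 0 0;0 1 -0.8 0 0;0 1 -0.8 0 0;0 1 -0.8 0 0;0 1 -0.8 0 0;0 1 -0.8 0 0"
}}

```text
time: 1.1
tool_pos: [0.3404, -0.3586, 0.2308]
tool_rot: [-0.0, 0.992, 0.125, -0.0]
contact_force: [0.4, -0.3, 0.2]
gripper_width: -0.003
```

>>> {"op": "drive_tool", "data": {
  "commands": "0 1 -0.8 0 0;0 1 -0.8 0 0;0 1 -0.8 0 0;0 1 -0.8 0 0;0 1 -0.8 0 0;0 1 -0.8 0 0;0 1 -0.8 0 0;0 1 -0.8 0 0"
}}

```text
time: 2.1
tool_pos: [0.5252, -0.1131, 0.2308]
tool_rot: [-0.0, 0.992, 0.125, -0.0]
contact_force: [-0.0, -1.0, -0.1]
gripper_width: 0.0
```

>>> {"op": "drive_tool", "data": {
  "commands": "0 0 0 0.2 -10.7;0 0 0 0.2 -10.7;0 0 0 0.2 -10.7;0 0 0 0.2 -10.7;0 0 0 0.2 -10.7;0 0 0 0.2 -10.7;0 0 0 0.2 -10.7;0 0 0 0.2 -10.7"
}}

```text
time: 3.1
tool_pos: [0.5244, -0.1142, 0.1825]
tool_rot: [-0.0, 0.641, 0.768, -0.0]
contact_force: [-0.3, -0.1, -0.0]
gripper_width: 0.003
```

```bash
cat >> h.py <<'E'
def plan(t,turn=None):
    s=manip.state(); M=rot(s["tool_rot"]); e=np.array(t)-s["tool_pos"]
    print("t %.2f pos"%s["time"],np.round(s["tool_pos"],4),"head %.1f"%np.degrees(np.arctan2(M[1,0],M[0,0])),"tilt z",np.round(M[:,2],3),"F",np.round(s["contact_force"],2),"w %.2f"%s["gripper_width"],"q6 %.2f"%s["joint_pos"][5])
    print("shift units total",np.round(M.T@e/.03,2))
E
python3 -c "
from h import *
plan([.6325,.0403,.100])"
```

```text
t 3.10 pos [ 0.5244 -0.1142  0.1825] head 100.3 tilt z [-0.001  0.    -1.   ] F [-0.29 -0.05 -0.02] w 0.00 q6 -0.53
shift units total [4.42 4.47 2.75]
```

>>> {"op": "drive_tool", "data": {
  "commands": "0 0.88 0.9 0.3 0;0 0.88 0.9 0.3 0;0 0.88 0.9 0.3 0;0 0.88 0.9 0.3 0;0 0.9 0.87 0.3 0;0 0 0 0.5 0;0 0 0 0.5 0;0 0 0 0.1 0"
}}

```text
time: 4.1
tool_pos: [0.6321, 0.0387, 0.1029]
tool_rot: [-0.002, 0.643, 0.766, -0.001]
contact_force: [0.2, 0.4, 0.0]
gripper_width: -0.002
```

```bash
python3 -c "
from h import *
plan([.6325,.0403,.089])
im=manip.grab_frame('wrist');cv2.imwrite('pics/w1.png',im[:,:,::-1])
a=manip.grab_frame('side')[120:270,155:325];b=manip.grab_frame('scene')[130:280,190:360]
f=lambda i:cv2.resize(i,(390,344),interpolation=cv2.INTER_CUBIC)
cv2.imwrite('pics/p1.png',np.hstack([f(a),f(b)])[:,:,::-1])"
```

```text
t 4.10 pos [0.6321 0.0387 0.1029] head 99.9 tilt z [-0.004  0.    -1.   ] F [0.19 0.44 0.02] w -0.00 q6 -0.23
shift units total [0.05 0.02 0.46]
```

View pics/p1.png

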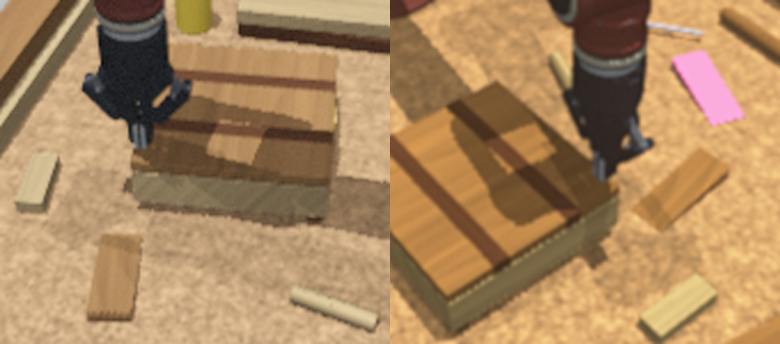

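The fingertips hover over the left-far lid corner: side panel (140,145), scene panel (600,175). Next is pressing down gently.

>>> {"op": "drive_tool", "data": {
  "commands": "0 0 0 0.1 0;0 0 0 0.1 0;0 0 0 0.1 0;0 0 0 0.05 0;0 0 0 0.05 0;0 0 0 0.05 0;0 0 0 0.03 0;0 0 0 0 0"
}}

```text
time: 5.25
tool_pos: [0.6339, 0.0395, 0.0908]
tool_rot: [-0.0, 0.643, 0.766, -0.0]
contact_force: [0.3, -0.9, -0.3]
gripper_width: 0.003
```

>>> {"op": "drive_tool", "data": {
  "commands": "0 0 0 0.05 0;0 0 0 0.05 0;0 0 0 0.05 0;0 0 0 0.05 0;0 0 0 0.05 0;0 0 0 0 0;0 0 0 0 0;0 0 0 0 0"
}}

```text
time: 6.25
tool_pos: [0.6347, 0.0398, 0.0841]
tool_rot: [0.001, 0.643, 0.766, 0.001]
contact_force: [2.3, 4.1, 5.2]
gripper_width: -0.001
```

The lid is giving, and the corner also swings outward as it tips, so I'll follow it sideways.

>>> {"op": "drive_tool", "data": {
  "commands": "0 0.02 0.02 0.04 0;0 0.02 0.02 0.04 0;0 0.02 0.02 0.04 0;0 0.02 0.02 0.03 0;0 0 0 0 0;0 0 0 0 0;0 0 0 0 0;0 0 0 0 0"
}}

```text
time: 7.25
tool_pos: [0.6361, 0.0418, 0.0798]
tool_rot: [0.0, 0.643, 0.766, -0.0]
contact_force: [0.2, 3.4, 8.4]
gripper_width: 0.001
```

The corner dropped to about 80 mm with 8 N, so it rocks as described. Now I'll retract the same way.

>>> {"op": "drive_tool", "data": {
  "commands": "0 -0.02 -0.02 -0.1 0;0 -0.02 -0.02 -0.1 0;0 -0.02 -0.02 -0.1 0;0 0 0 -0.5 0;0 0 0 -0.8 0;0 0 0 -0.8 0;0 0 0 -0.8 0;20 0 0 -0.8 0"
}}

```text
time: 8.25
tool_pos: [0.6336, 0.0403, 0.1996]
tool_rot: [-0.001, 0.643, 0.766, -0.001]
contact_force: [0.4, 0.3, 0.9]
gripper_width: 0.197
```

```bash
python3 -c "
from h import *
plan([.6025,.254,.13])"
```

```text
t 8.25 pos [0.6336 0.0403 0.1996] head 100.0 tilt z [-0.002  0.    -1.   ] F [0.39 0.28 0.88] w 0.20 q6 -0.23
shift units total [7.19 0.22 2.32]
```

>>> {"op": "drive_tool", "data": {
  "commands": "20 0.9 0.03 0 0;20 0.9 0.03 0 0;20 0.9 0.03 0 0;20 0.9 0.03 0 0;20 0.9 0.03 0.2 0;20 0.9 0.03 0.5 0;20 0.9 0.03 0.8 0;20 0.9 0.01 0.8 -4.8"
}}

```text
time: 9.25
tool_pos: [0.6027, 0.2549, 0.1294]
tool_rot: [-0.0, 0.609, 0.793, -0.0]
contact_force: [1.1, 0.2, 1.3]
gripper_width: 0.232
```

```bash
python3 -c "
from h import *
plan([.603,.2535,.007])
a=manip.grab_frame('side')[150:320,120:310];b=manip.grab_frame('scene')[130:300,220:410]
f=lambda i:cv2.resize(i,(400,358),interpolation=cv2.INTER_CUBIC)
cv2.imwrite('pics/p2.png',np.hstack([f(a),f(b)])[:,:,::-1])"
```

```text
t 9.25 pos [0.6027 0.2549 0.1294] head 104.9 tilt z [-0.001 -0.    -1.   ] F [1.12 0.19 1.27] w 0.23 q6 0.03
shift units total [-0.05  0.    4.08]
```

View pics/p2.png

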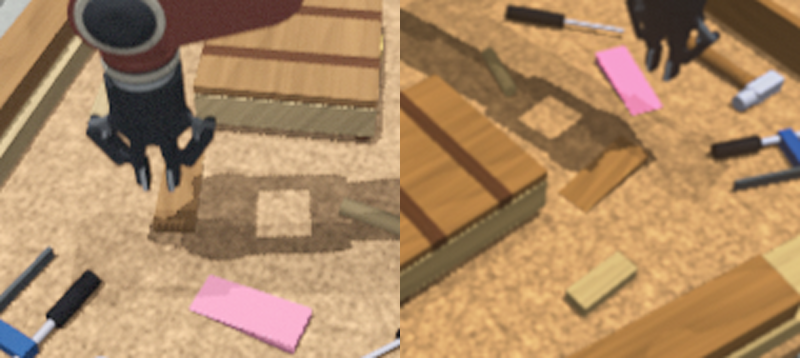

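>>> {"op": "drive_tool", "data": {
  "commands": "20 0 0 0.8 0;20 0 0 0.8 0;20 0 0 0.8 0;20 0 0 0.8 0;20 0 0 0.5 0;20 0 0 0.3 0;20 0 0 0.08 0;20 0 0 0 0"
}}

```text
time: 10.35
tool_pos: [0.604, 0.2542, 0.0082]
tool_rot: [0.0, 0.61, 0.792, 0.0]
contact_force: [-1.2, -0.1, 0.6]
gripper_width: 0.233
```

```bash
python3 -c "
from h import *
plan([.6112,.2215,.006])"
```

```text
t 10.35 pos [0.604  0.2542 0.0082] head 104.8 tilt z [ 0.001  0.    -1.   ] F [-1.21 -0.06  0.65] w 0.23 q6 0.03
shift units total [-1.11 -0.05  0.07]
```

>>> {"op": "drive_tool", "data": {
  "commands": "20 -0.25 0 0.05 0;20 -0.25 0 0 0;20 -0.25 0 0 0;20 -0.26 -0.05 0 1;20 -0.26 -0.05 0 1;20 -0.26 -0.04 0 1;20 -0.26 -0.04 0 1;20 -0.26 -0.03 0 1"
}}

```text
time: 11.35
tool_pos: [0.6117, 0.1924, 0.0061]
tool_rot: [-0.0, 0.645, 0.764, 0.0]
contact_force: [0.1, 1.1, 0.9]
gripper_width: 0.235
```

```bash
python3 -c "
from h import *
plan([.616,.138,.006])
a=manip.grab_frame('side');b=manip.grab_frame('scene')
cv2.imwrite('pics/s3.png',a[:,:,::-1]);cv2.imwrite('pics/c3.png',b[:,:,::-1])
f=lambda i:cv2.resize(i,(400,400),interpolation=cv2.INTER_CUBIC)
cv2.imwrite('pics/p3.png',np.hstack([f(a[170:270,160:260]),f(b[165:265,260:360])])[:,:,::-1])"
```

```text
t 11.35 pos [0.6117 0.1924 0.0061] head 99.7 tilt z [ 0.  0. -1.] F [0.08 1.06 0.94] w 0.23 q6 0.02
shift units total [-1.81 -0.17  0.  ]
```

View pics/p3.png

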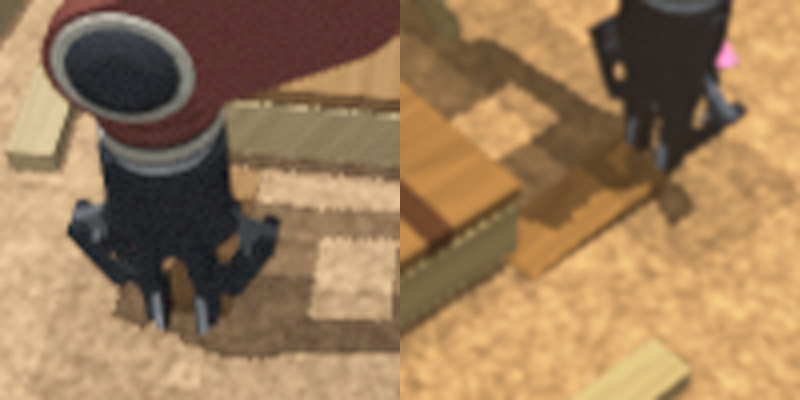

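In the scene panel the wedge's thin far corner is at (525,275), next to the chest face, with its right edge running to (655,190). I'll cast those.

Run:
```python
from h import *
P=manip.camera_params("scene")
o=lambda x,y:(260+(x-400+.5)/4-.5,165+(y+.5)/4-.5)
for q,z in (((527,277),.002),((658,186),.02),((658,196),0),((518,262),.002)): print(q,np.round(ray(P,o(*q),z),4))
# expected now: wedge with back mid at TCP - toolx*d
s=manip.state();M=rot(s["tool_rot"])
for d in(.009,.011,.0145):
  b=s["tool_pos"]-M[:,0]*d; print(d,"back",b[:2],"thin mid",(b-M[:,0]*.13)[:2],"thin far corner",(b-M[:,0]*.13+M[:,1]*.025)[:2])
```

```text
(527, 277) [0.6566 0.0554 0.002 ]
(658, 186) [0.6453 0.1721 0.02  ]
(658, 196) [0.6396 0.1788 0.    ]
(518, 262) [0.6423 0.0571 0.002 ]
0.009 back [0.61313772 0.18294653] thin mid [0.63503495 0.05480401] thin far corner [0.65967775 0.05901501]
0.011 back [0.6134746  0.18097511] thin mid [0.63537183 0.05283259] thin far corner [0.66001463 0.05704358]
0.0145 back [0.61406414 0.17752512] thin mid [0.63596138 0.04938259] thin far corner [0.66060417 0.05359359]
```

The wedge tracks well: thin middle ≈ (0.632, 0.053), lined up with the foot at (0.632, 0.040). About 54 mm remain, straight along -tool x.

>>> {"op": "drive_tool", "data": {
  "commands": "20 -0.2 0 0 0;20 -0.2 0 0 0;20 -0.2 0 0 0;20 -0.2 0 0 0;20 -0.2 0 0 0;20 -0.2 0 0 0;20 -0.1 0 0 0;20 -0.1 0 0 0"
}}

```text
time: 12.45
tool_pos: [0.6189, 0.1513, 0.006]
tool_rot: [-0.0, 0.644, 0.765, 0.0]
contact_force: [0.0, -0.4, -0.9]
gripper_width: 0.233
```

>>> {"op": "drive_tool", "data": {
  "commands": "20 -0.05 0 0 0;20 -0.05 0 0 0;20 -0.05 0 0 0;20 -0.05 0 0 0;20 -0.04 0 0 0;20 -0.04 0 0 0;20 0 0 0 0;20 0 0 0 0"
}}

```text
time: 13.45
tool_pos: [0.6203, 0.1431, 0.006]
tool_rot: [0.0, 0.644, 0.765, -0.0]
contact_force: [0.3, -0.2, 0.5]
gripper_width: 0.236
```

>>> {"op": "drive_tool", "data": {
  "commands": "20 -0.03 0 0 0;20 0 0 0 0;20 -0.03 0 0 0;20 0 0 0 0;20 -0.03 0 0 0;20 0 0 0 0;20 0 0 0 0;20 0 0 0 0"
}}

```text
time: 14.45
tool_pos: [0.6208, 0.1405, 0.006]
tool_rot: [0.0, 0.644, 0.765, 0.0]
contact_force: [0.6, 0.7, 0.5]
gripper_width: 0.232
```

>>> {"op": "drive_tool", "data": {
  "commands": "20 -0.03 0 0 0;20 0 0 0 0;20 0 0 0 0;20 -0.03 0 0 0;20 0 0 0 0;20 0 0 0 0;20 0 0 0 0;20 0 0 0 0"
}}

```text
time: 15.45
tool_pos: [0.621, 0.1389, 0.006]
tool_rot: [-0.0, 0.644, 0.765, 0.0]
contact_force: [-1.1, 2.3, 0.9]
gripper_width: 0.232
```

>>> {"op": "drive_tool", "data": {
  "commands": "20 -0.03 0 0 0;20 0 0 0 0;20 0 0 0 0;20 0 0 0 0;20 0 0 0 0;20 0 0 0 0;20 0 0 0 0;20 0 0 0 0"
}}

```text
time: 16.45
tool_pos: [0.6212, 0.1379, 0.006]
tool_rot: [-0.0, 0.644, 0.765, 0.0]
contact_force: [-1.7, 3.6, 0.6]
gripper_width: 0.238
```

```bash
python3 -c "
from h import *
plan([.6215,.136,.006])
a=manip.grab_frame('side');b=manip.grab_frame('scene')
cv2.imwrite('pics/s4.png',a[:,:,::-1]);cv2.imwrite('pics/c4.png',b[:,:,::-1])
for i in range(4): print(np.round(manip.state()['contact_force'],2)); manip.grab_frame('wrist')
f=lambda i:cv2.resize(i,(400,400),interpolation=cv2.INTER_CUBIC)
cv2.imwrite('pics/p4.png',np.hstack([f(a[150:250,180:280]),f(b[165:265,240:340])])[:,:,::-1])"
```

```text
t 16.45 pos [0.6212 0.1379 0.006 ] head 99.8 tilt z [ 0.  0. -1.] F [-1.73  3.63  0.58] w 0.24 q6 -0.07
shift units total [-0.07 -0.    0.  ]
[-0.96  3.86  0.88]
[ 0.5   3.62 -0.44]
[-0.73  4.6   1.65]
[-1.77  4.59  0.31]
```

View pics/p4.png

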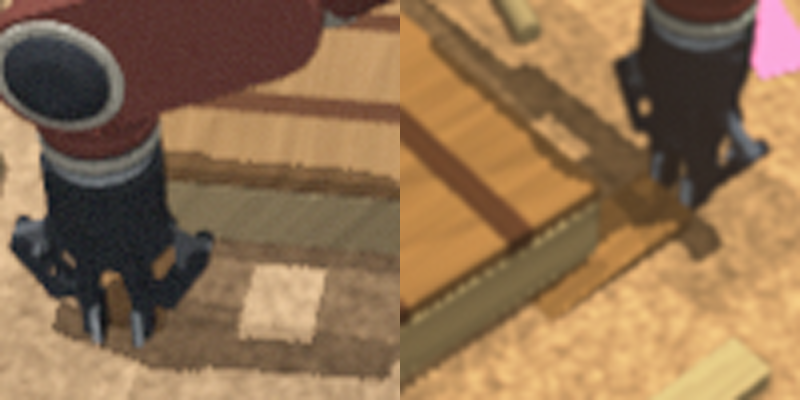

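The push rose from about 0 to 4 N within 2 mm, at the expected depth (≈42–43 mm). The picture shows the wedge straight under the corner. I'll back off, lift, and return to the press point.

>>> {"op": "drive_tool", "data": {
  "commands": "20 0.1 0 0 0;20 0.3 0 0 0;20 0.5 0 0 0;20 0.4 0 -0.1 0;20 0 0 -0.9 0;20 0 0 -0.9 0;20 0 0 -0.9 0;0 0 0 -0.9 0"
}}

```text
time: 17.75
tool_pos: [0.6143, 0.1771, 0.1181]
tool_rot: [0.0, 0.644, 0.765, 0.0]
contact_force: [0.6, 0.2, -0.3]
gripper_width: 0.037
```

```bash
python3 -c "
from h import *
plan([.633,.0398,.13])"
```

```text
t 17.75 pos [0.6143 0.1771 0.1181] head 99.8 tilt z [ 0. -0. -1.] F [ 0.55  0.2  -0.26] w 0.04 q6 -0.01
shift units total [-4.62 -0.17 -0.4 ]
```

>>> {"op": "drive_tool", "data": {
  "commands": "0 0 0 -0.4 0;0 -0.7 -0.03 0 0;0 -0.8 -0.03 0 0;0 -0.8 -0.03 0 0;0 -0.8 -0.03 0 0;0 -0.8 -0.03 0 0;0 -0.5 -0.02 0 0;0 -0.22 0 0 0"
}}

```text
time: 18.75
tool_pos: [0.6326, 0.0377, 0.128]
tool_rot: [-0.001, 0.645, 0.764, -0.0]
contact_force: [-0.9, 0.9, 0.2]
gripper_width: 0.001
```

>>> {"op": "drive_tool", "data": {
  "commands": "0 0 0 0.3 0;0 0 0 0.3 0;0 0 0 0.3 0;0 0 0 0.2 0;0 0 0 0.1 0;0 0 0 0.05 0;0 0 0 0 0;0 0 0 0 0"
}}

```text
time: 19.75
tool_pos: [0.6333, 0.0388, 0.0919]
tool_rot: [0.0, 0.644, 0.765, 0.0]
contact_force: [-0.9, -0.2, 0.4]
gripper_width: -0.003
```

>>> {"op": "drive_tool", "data": {
  "commands": "0 0 0 0.05 0;0 0 0 0.04 0;0 0 0 0.03 0;0 0 0 0.02 0;0 0 0 0.02 0;0 0 0 0 0;0 0 0 0 0;0 0 0 0 0"
}}

```text
time: 20.75
tool_pos: [0.6331, 0.0389, 0.0876]
tool_rot: [-0.0, 0.644, 0.765, -0.0]
contact_force: [-3.6, 0.1, 4.2]
gripper_width: -0.0
```

>>> {"op": "drive_tool", "data": {
  "commands": "0 0 0 0.03 0;0 0 0 0 0;0 0 0 0.03 0;0 0 0 0 0;0 0 0 0 0;0 0 0 0 0;0 0 0 0 0;0 0 0 0 0"
}}

```text
time: 21.75
tool_pos: [0.6333, 0.0389, 0.0874]
tool_rot: [-0.0, 0.644, 0.765, -0.0]
contact_force: [-7.0, 1.2, 11.7]
gripper_width: -0.003
```

The corner holds: 2 mm more commanded gave only 0.2 mm, with +7.5 N. I'll relieve the sideways force and press a little firmer, holding for a second.

>>> {"op": "drive_tool", "data": {
  "commands": "0 0 -0.03 0 0;0 0 -0.02 0.03 0;0 0 0 0.03 0;0 0 0 0 0;0 0 0 0 0;0 0 0 0 0;0 0 0 0 0;0 0 0 0 0"
}}

```text
time: 22.75
tool_pos: [0.6332, 0.039, 0.0873]
tool_rot: [0.001, 0.644, 0.765, 0.001]
contact_force: [-6.0, 1.5, 15.8]
gripper_width: -0.001
```

>>> {"op": "drive_tool", "data": {
  "commands": "0 0 -0.02 0 0;0 0 0 0 0;0 0 0 0 0;0 0 0 0 0;0 0 0 0 0;0 0 0 0 0;0 0 0 0 0;0 0 0 0 0"
}}

```text
time: 23.75
tool_pos: [0.6332, 0.0389, 0.0873]
tool_rot: [0.002, 0.644, 0.765, 0.002]
contact_force: [-4.0, 2.5, 14.2]
gripper_width: 0.001
```

>>> {"op": "drive_tool", "data": {
  "commands": "0 0 0 -0.1 0;0 0 0 -0.1 0;0 0 0 -0.3 0;0 0 0 -0.8 0;0 0 0 -1 0;0 0 0 -1 0;0 0 0 -1 0;0 0 0 -0.5 0"
}}

```text
time: 24.75
tool_pos: [0.6317, 0.0384, 0.2294]
tool_rot: [0.001, 0.644, 0.765, 0.001]
contact_force: [-0.1, 0.6, -0.2]
gripper_width: -0.002
```

>>> {"op": "drive_tool", "data": {
  "commands": "0 1 -1 0 0;0 1 -1 0 0;0 1 -1 0 0;0 1 -1 0 0;0 1 -1 0 0;0 1 -1 0 0;0 0 0 0 0;0 0 0 0 0"
}}

```text
time: 25.75
tool_pos: [0.4232, 0.1851, 0.2268]
tool_rot: [0.0, 0.644, 0.765, -0.0]
contact_force: [-0.0, -0.8, 0.8]
gripper_width: 0.001
```

```bash
python3 -c "
from h import *
plan([.633,.0398,.13])
a=manip.grab_frame('side');b=manip.grab_frame('scene')
cv2.imwrite('pics/s5.png',a[:,:,::-1]);cv2.imwrite('pics/c5.png',b[:,:,::-1])
f=lambda i:cv2.resize(i,(400,300),interpolation=cv2.INTER_CUBIC)
cv2.imwrite('pics/p5.png',np.hstack([f(a[120:255,140:320]),f(b[155:290,160:340])])[:,:,::-1])"
```

```text
t 25.75 pos [0.4232 0.1851 0.2268] head 99.8 tilt z [-0. -0. -1.] F [-0.02 -0.84  0.78] w 0.00 q6 0.08
shift units total [-5.96  6.07  3.23]
```

View pics/p5.png

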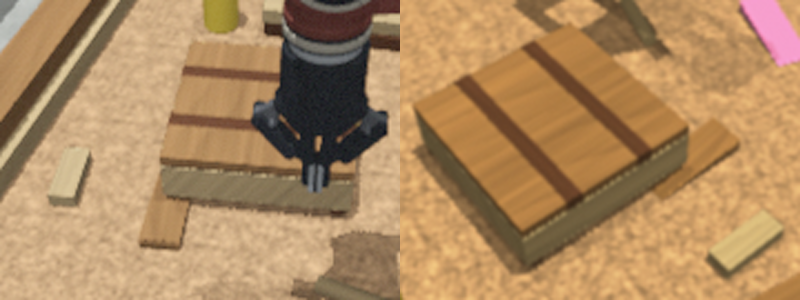

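The wedge sits under the corner (side panel (165,215), scene panel (700,160)) and the robot is clear. One last check is whether the chest shifted between the first and last scene pictures; if not, I'll hand in.

Run:
```python
from h import *
g=lambda n:cv2.imread(n,0).astype(np.float32)
a,b=g("pics/scene0.png"),g("pics/c5.png")
for l,(v0,v1,u0,u1) in dict(lid=(175,250,175,285),front=(200,265,205,290),offcut=(245,285,290,340),far_bg=(300,380,350,500)).items():
    w=cv2.createHanningWindow((u1-u0,v1-v0),cv2.CV_32F); print(l,cv2.phaseCorrelate(a[v0:v1,u0:u1],b[v0:v1,u0:u1],w))
P=manip.camera_params("scene")
for q,z in (((738,145),.02),((712,122),.02)):
    u=160+(q[0]-400)*.45;v=155+q[1]*.45; print("back corner",np.round(ray(P,(u,v),z),4))
```

```text
lid ((-0.02828542311138449, 0.5280686305150653), 0.9120628577338324)
front ((0.024424930419527868, 0.01540817658523963), 0.9036097903310517)
offcut ((-0.0034533059890016204, 0.00493912222620807), 0.8777652010917664)
far_bg ((-0.08692894403334606, 0.034771741357985775), 0.8712936706542969)
back corner [0.6563 0.123  0.02  ]
back corner [0.6076 0.1163 0.02  ]
```

```bash
python3 -c "
from plant import manip
print(manip.job_done(), manip.state()['time'])"
```

```text
the job is handed in; nothing more can be done
the job is handed in; nothing more can be done
```

The wedge is snug under the chest's far-left foot, the corner no longer gives, and I handed the job in at about 26 s of the 56 s allowed.

- **First press:** the corner dropped from 88 mm to 79.8 mm at 8 N, so it rocked as described.
- **Wedge:** I pushed the brown wedge from its back, turning it about 5° to square it with the chest. The push rose to about 4 N over the last 2 mm, at the expected depth of about 42 mm.
- **Second press:** I held about 15 N on the same spot for over a second. The point stayed at 87.3–87.6 mm, so it did not give. There was also 4–7 N of sideways force, below the roughly 10 N that slides the chest.
- **Last picture:** the chest's front and the offcut shifted less than 0.03 px. One window over the lid showed 0.5 px (about 1 mm), which disagrees with the front and may be a measurement artefact. The robot ended clear of everything.
- **Sideways centring:** a coarse reading of the wedge's back corners suggests it may sit up to 9 mm off the foot's centre. That is well within its 25 mm half width.

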